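# Put the sampling kit back into its fitted trays

### The arm

A 7-joint arm with a two-finger parallel gripper is mounted at the origin on a cart in front of the work surface, level with it; the furniture and walls round the work are solid. World frame = base frame: x ahead of the robot, y to its left, z up, the work surface at z = 0. Lengths are in m, angles in rad, forces in N, time in s.
With the tool pointing down it reaches from about 0.425 to 0.925 m from the base axis. Payload 6.8 kg.
Tool frame: the origin (TCP) lies at the very end of the fingers, on their centre line; the grasp point (between the pads) lies 19 mm behind it; z points along the fingers, x is the direction in which the jaws open and shut, and the axes are right-handed (so a half turn about z gives the same grasp; the last joint's range is limited). The gripper opens to 85 mm and grips with 20 to 120 N. Pads are 22 mm wide; open, the fingers measure 114 mm over their backs; the gripper's body (76 mm by 85 mm) begins 54 mm behind the grasp point. The pads swing forward as they close: fully open they stand 13 mm farther back than shut.
Start: joints at [-0.108, 0.477, 0.022, 1.555, -0.011, 1.109, -0.083], TCP at [0.675, 0, 0.231] pointing down, gripper open.
Joint ranges: [-2.96, 2.96], [-0.34, 2.1], [-1.41, 1.46], [0.24, 2.44], [-1.37, 4.51], [0.17, 1.92], [-2.96, 2.96]. Speed limits (rad/s): [2.39, 2.39, 3.14, 3.14, 3.14, 3.14, 3.14].

### API

Orientations are given as a rotation vector (axis times angle).
In Python, from bench import get_obs, imaging, hand_in gives the robot as it stands.
- The arm moves only by the tool send_rows, never from a script. Its argument "motion" is a list of rows, each an object with "dp": the shift along the world's x, y, z in m, a list of three; "rot": the turn, a rotation vector about the world's x, y, z in rad, a list of three; "grip": the finger opening in m, from 0 to 0.0854. In form: [{"dp": [dx, dy, dz], "rot": [ax, ay, az], "grip": grip}, ...]. A call has 1 to 20 rows; each row shifts and turns the pose as measured when the row begins; what a row does not reach is not made up. A row lasts 1/8 s, in which the tool goes at most 62.5 mm and 10.7 degrees, less where a joint would pass 70% of its speed; a pose out of reach is approached as far as the arm can. A call is refused whole if a number of a shift passes 0.0625 or a number of a turn 0.188, either way. A call with a gripper value outside its range is refused whole. The fingers move at their own pace and stop on an object; "grip_force" is the grip in N (left out, the last holds). Time passes only in rows, so rows that do not move let the fingers close. It gives the time, the measured TCP pose, the force and the opening at its end, in the units of the state.
- get_obs(): the state, without advancing time (a new reading comes with each control period).
- imaging.grab_frame(name): name is "scene" or "side" or "wrist"; returns a dict with "img" (400x640x3 uint8, red, green, blue), "fx", "fy", "cx", "cy" (pixels), "R" (3x3) and "t" (3): a world point X has camera coordinates R X + t. Camera axes: x right, y down, z forward; pixel columns grow to the right and rows downward; lengths in m; the calibration is good to about 2 mm. The wrist camera is an equidistant fisheye: a pixel r from the principal point sees the ray r / f radians off the axis. A picture is of the moment at which its call begins. There is no depth.
- hand_in(): hands the job in, once; it reports no verdict.
The state is a dict: "clock": time; "joints": joint angles; "qvel": joint speeds; "tau": joint torques, N m; "tcp_pos": TCP position; "orientation": TCP orientation; "contact_force": force on the tool from outside, world axes, zero at the start; "moment": the same for the moment, N m; "grip_width": finger opening in m.
Only numpy, scipy, OpenCV 4.12 (cv2) and the standard library are available. Lean on these libraries where they do the work, as an engineer would, in place of code of your own. Each camera call takes 0.05 s, during which the arm holds its last target. There are 200 camera calls.

### The job

Put the four pieces of the sampling kit back, each lying flat on the floor of the fitted tray whose recess is cut to its outline: the marker into the long slot, the short pen into the short slot, the small clear box upright into the square recess and the larger of the two loose screw caps, top side up, into the round one. The marker and pen may lie either way round. Leave the notebook and the small cap where they are.

Things in the scene. Friction and masses are not known exactly. Their poses are not given: they have to be found in the camera images.
- marker: Long black marker pen lying flat, 12 x 136 x 13 mm, 15 g or so; does not roll. Origin at the centre of its underside; its length runs along its y axis, z up. Its solid part to grip is 10 mm wide (along x) and 11 mm high.
- pen: Short blue pen lying flat, 10 x 85 x 12 mm, 15 g or so; does not roll. Origin at the centre of its underside; its length runs along its y axis, z up. Its solid part to grip is 8 mm wide (along x) and 10 mm high.
- sample_box: Small square clear plastic box with its lid on, 66 x 65 mm and 49 mm high, about 50 g, rigid. Origin at the centre of its underside, sides along its x and y, z up. Any way round by quarter turns will do in its tray.
- cap: The larger loose round blue screw cap, lying open side down, 34 mm across, 14 mm high, about 15 g; solid to grip. Origin at the centre of its underside, z up.
- marker_tray: Black-rimmed tray with a dark grey floor, fixed to the bench. Origin at the centre of its underside, z up. The recess floor is 3 mm above the bench and the black rim ends 9 mm above the bench (recess 6 mm deep). 60 x 168 mm with one long slot along its y axis, 26 mm wide (x) and 152 mm long (y). At mid-length both long rims are cut away for 60 mm, down to the floor, so that fingers on either side of the marker (closing along x) have room.
- pen_tray: Black-rimmed tray with a dark grey floor, fixed to the bench. Origin at the centre of its underside, z up. The recess floor is 3 mm above the bench and the black rim ends 9 mm above the bench (recess 6 mm deep). 60 x 117 mm with one short slot along its y axis, 26 mm wide (x) and 101 mm long (y). At mid-length both long rims are cut away for 50 mm, down to the floor, so that fingers on either side of the pen (closing along x) have room.
- box_tray: Black-rimmed tray with a dark grey floor, fixed to the bench. Origin at the centre of its underside, z up. The recess floor is 3 mm above the bench and the black rim ends 9 mm above the bench (recess 6 mm deep). 100 x 100 mm with a square recess of 84 x 84 mm, sides along its x and y; only its four corners have a rim, each side is cut away for 44 mm in the middle so that fingers closing along x or y have room.
- cap_tray: Black-rimmed tray with a dark grey floor, fixed to the bench. Origin at the centre of its underside, z up. The recess floor is 3 mm above the bench and the black rim ends 9 mm above the bench (recess 6 mm deep). Round, 84 mm across, with a round recess 52 mm across. The rim stands only on its +y and -y sides; on its +x and -x sides it is cut away for about 45 mm, so that fingers closing along x have room.
- small_cap: Small dark blue screw cap, 21 mm across, 12 mm high, loose; not part of the kit, to be left alone. Origin at the centre of its underside, z up.
- notebook: Small navy notebook lying flat, 98 x 72 x 9 mm, loose; not part of the kit, to be left alone. Origin at the centre of its underside, z up.

How it is judged:
At the end, for the whole second after the job is handed in: All four lie at rest on their own tray's recess floor (1 to 5 mm over its underside): marker and pen within 12 mm across, 13 mm along, turned at most 0.16 (marker) or 0.28 rad (pen) from the slot; box within 14 mm, cap within 13 mm of centre along each tray axis, tilt under 0.12 rad (x of marker in the frame of marker_tray between -0.012 and 0.012 m and y of marker in the frame of marker_tray between -0.013 and 0.013 m and z of marker in the frame of marker_tray between 0.001 and 0.005 m and angle between the y axis of marker and the y axis of marker_tray, either way round below 0.16 rad and linear speed of each of marker, pen, sample_box, cap below 0.02 m/s and angular speed of each of marker, pen, sample_box, cap below 0.3 rad/s and x of pen in the frame of pen_tray between -0.012 and 0.012 m and y of pen in the frame of pen_tray between -0.013 and 0.013 m and z of pen in the frame of pen_tray between 0.001 and 0.005 m and angle between the y axis of pen and the y axis of pen_tray, either way round below 0.28 rad and x of sample_box in the frame of box_tray between -0.014 and 0.014 m and y of sample_box in the frame of box_tray between -0.014 and 0.014 m and z of sample_box in the frame of box_tray between 0.001 and 0.005 m and angle between each of sample_box, cap's own z axis and vertical below 0.12 rad and x of cap in the frame of cap_tray between -0.013 and 0.013 m and y of cap in the frame of cap_tray between -0.013 and 0.013 m and z of cap in the frame of cap_tray between 0.001 and 0.005 m); the robot touches nothing.
It fails at once if the notebook is pushed from its place by more than 30 mm (distance of notebook from where it was at the start of the episode above 0.03 m).
It fails at once if the small cap is pushed from its place by more than 30 mm (distance of small_cap from where it was at the start of the episode above 0.03 m).
It also fails if it takes over 112 s, if anything falls off the work surface, if the arm or the gripper's body presses on something with over 40 N, if the wrist force passes 120 N, or if a joint passes its speed limit or range.

## Working session

There is one attempt and no reset: what is moved stays moved. The work goes in short steps, Python scripts to look and compute and a tool call to move; the robot and the scene stay as the last step left them, time stands still between calls to the robot, and variables do not carry over. Pictures are saved under pics/ and viewed, about 12 in all and at most 16, crops included, and the job is handed in when it is done.

Besides the shell and the picture viewer there is one more tool, called after ">>>" as name(argument=value, ...), one argument or row to a line, values as JSON. send_rows: Moves the arm, as the interface text tells. Its arguments: {"type":"object","properties":{"motion":{"type":"array","items":{"type":"object","properties":{"dp":{"type":"array","items":{"type":"number"}},"rot":{"type":"array","items":{"type":"number"}},"grip":{"type":"number"}}}},"grip_force":{"type":"number"}},"required":["motion"]}

```bash
mkdir -p pics; cat > h.py <<'E'
import numpy as np,cv2
from bench import get_obs,imaging
def snap(n,f):
    d=imaging.grab_frame(n); cv2.imwrite('pics/'+f+'.png',d['img'][...,::-1]); np.savez('pics/'+f+'.npz',**d); return d
def w(f,px,z):
    d=np.load('pics/'+f+'.npz'); u,v=px; K=[(u-d['cx'])/d['fx'],(v-d['cy'])/d['fy']]
    if 'wrist' in f:
        r=np.hypot(*K); s=np.sin(r)/max(r,1e-9); ray=np.array([K[0]*s,K[1]*s,np.cos(r)])
    else: ray=np.array([*K,1.])
    R,t=d['R'],d['t']; c=-R.T@t; g=R.T@ray; return np.round(c+g*(z-c[2])/g[2],4)
def proj(f,X):
    d=np.load('pics/'+f+'.npz'); c=d['R']@np.array(X)+d['t']
    if 'wrist' in f:
        r=np.hypot(c[0],c[1]); a=np.arctan2(r,c[2]); k=a/max(r,1e-9); return d['cx']+d['fx']*c[0]*k,d['cy']+d['fy']*c[1]*k
    return d['cx']+d['fx']*c[0]/c[2],d['cy']+d['fy']*c[1]/c[2]
def crop(f,x0,y0,x1,y1,k,o):
    i=cv2.imread('pics/'+f+'.png')[y0:y1,x0:x1]; cv2.imwrite('pics/'+o+'.png',cv2.resize(i,None,fx=k,fy=k,interpolation=cv2.INTER_CUBIC))
E
python3 -c "
from h import *
print(get_obs())
for n in ['scene','side','wrist']:
  d=snap(n,n+'0'); print(n,-d['R'].T@d['t'],d['R'],d['fx'],d['cx'],d['cy'])
a,b=[cv2.imread('pics/%s0.png'%n) for n in ['scene','wrist']]
"
```

```text
{'clock': 0.0, 'joints': array([-0.10812956,  0.47781016,  0.02232086,  1.55646114, -0.01153715,
        1.10929095, -0.08308081]), 'qvel': array([ 0.00103779, -0.00072237, -0.00039387,  0.00029629, -0.00158377,
       -0.00074544,  0.00199199]), 'tau': array([-5.45967814e-04, -5.96443820e+01,  1.60769675e+00, -2.81194621e+01,
        1.24063640e-02,  9.39900521e-03,  2.20753498e-05]), 'tcp_pos': array([6.74402779e-01, 2.71763783e-05, 2.30314501e-01]), 'orientation': array([ 3.14149562e+00,  1.10648496e-04, -2.89012103e-03]), 'contact_force': array([ 1.34360243,  1.28075217, -0.17405491]), 'moment': array([ 0.04007643,  0.02406563, -0.02106555]), 'grip_width': 0.08579758371726622}
scene [-0.25291264 -0.6623546   1.122397  ] [[ 0.59176598 -0.80605044 -0.00978345]
 [-0.60475077 -0.43589067 -0.6665402 ]
 [ 0.53300051  0.40035236 -0.74540489]] 503.1944553491682 316.13248764948366 200.17008121438533
side [ 0.11208504 -1.39545361  0.55338747] [[ 0.95244688 -0.30384123  0.02292272]
 [-0.08689747 -0.34295989 -0.93532205]
 [ 0.29205097  0.88885264 -0.35305411]] 418.37974096194944 314.40425371206226 206.83144881054685
wrist [0.67400691 0.06876048 0.37352293] [[ 9.99999313e-01 -1.00762753e-03 -5.99364549e-04]
 [-8.10434767e-04 -9.63512395e-01  2.67662489e-01]
 [-8.47199265e-04 -2.67661820e-01 -9.63512549e-01]] 309.70691628693146 313.6943209590404 202.17935464174064
```

View pics/scene0.png

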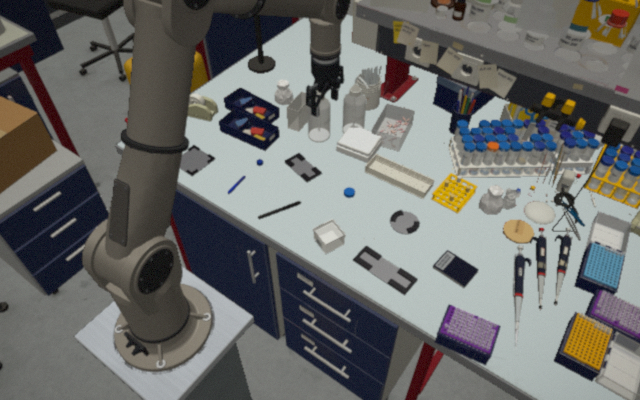

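View pics/wrist0.png

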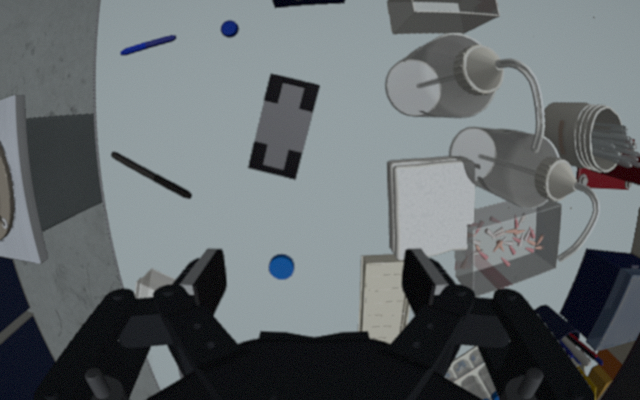

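The scene camera shows the pen at (236,184), small cap (260,162), pen tray (303,166), box tray (197,159, partly hidden by the arm), marker (280,209), box (329,235), cap (349,192), cap tray (404,222), marker tray (385,268) and notebook (455,268). The wrist view shows the pen, small cap, pen tray, marker and cap close up.

```bash
python3 -c "
from h import *
crop('scene0',300,180,480,300,4.4,'c1'); crop('scene0',170,130,350,250,4.4,'c2')
for n,p in dict(pen=(236,184),sc=(260,162),pt=(303,166),bt=(197,159),mk=(280,209),box=(329,240),cap=(349,192),ct=(404,222),mt=(385,268),nb=(455,268)).items(): print(n,w('scene0',p,.005))
"
```

```text
pen [0.4558 0.1771 0.005 ]
sc [0.5731 0.1806 0.005 ]
pt [0.639  0.0577 0.005 ]
bt [0.465  0.3549 0.005 ]
mk [0.456  0.0033 0.005 ]
box [ 0.4472 -0.1792  0.005 ]
cap [ 0.6308 -0.1232  0.005 ]
ct [ 0.6256 -0.3158  0.005 ]
mt [ 0.4583 -0.3534  0.005 ]
nb [ 0.5669 -0.5035  0.005 ]
```

View pics/c1.png

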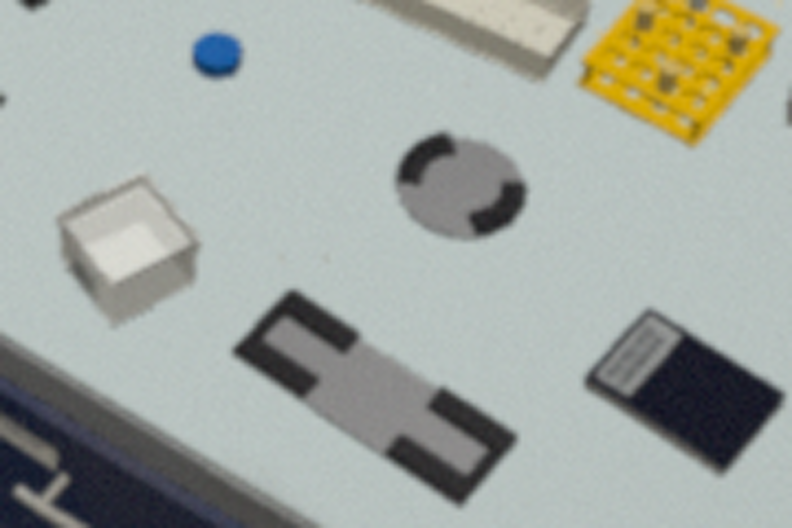

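View pics/c2.png

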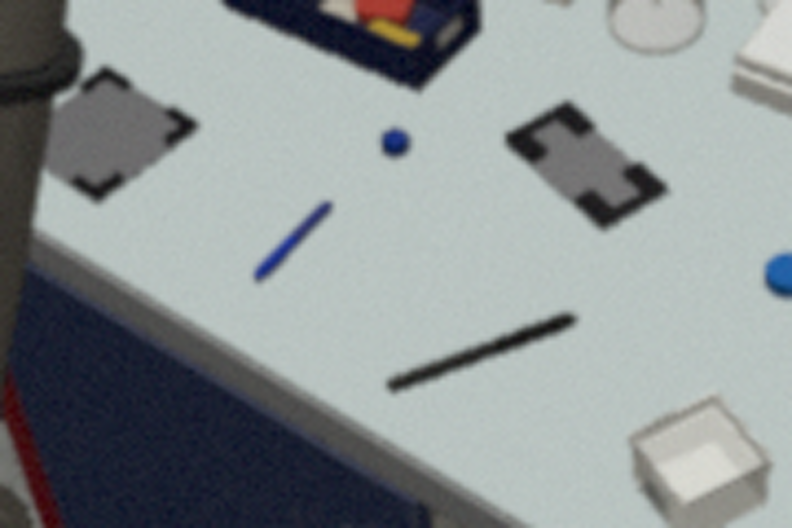

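c1 shows the box, cap, both right-hand trays and the notebook; c2 shows the box tray, pen, marker and pen tray, with their corners readable. I'll turn these into poses.

```bash
cat > m.py <<'E'
from h import *
def C(o,pts,z,f='scene0'): return np.array([w(f,(o[0]+(a+.5)/4.4-.5,o[1]+(b+.5)/4.4-.5),z) for a,b in pts])
def rep(n,P):
    c=P.mean(0); e=[(np.linalg.norm((b-a)[:2])*1e3,np.degrees(np.arctan2(*(b-a)[1::-1]))) for a,b in zip(P,np.roll(P,-1,0))]
    print(n,c.round(4),[(round(a),round(b,1)) for a,b in e])
A=(300,180);B=(170,130)
rep('mt',C(A,[(292,290),(517,436),(462,504),(233,351)],.009))
rep('ct c',C(A,[(462,187)],.005)); rep('ct y',C(A,[(425,155),(500,210)],.009))
rep('box top',C(A,[(143,177),(199,244),(115,283),(60,217)],.049))
rep('cap',C(A,[(217,50)],.014))
rep('pen',C(B,[(330,205),(260,277)],.006)); rep('mk',C(B,[(392,386),(573,319)],.006))
rep('pt',C(B,[(570,101),(667,188),(604,229),(506,138)],.009))
rep('bt',C(B,[(105,67),(198,125),(98,201)],.009)); print(C(B,[(105,67),(98,201)],.009).mean(0))
rep('nb',C(A,[(650,308),(783,398),(722,472),(586,380)],.009))
W=lambda p,z:np.array([w('wrist0',q,z) for q in p])
rep('wpt',W([(272,73),(320,84),(296,180),(248,168)],.009))
rep('wpen',W([(122,53),(175,38)],.006)); rep('wmk',W([(113,154),(188,195)],.006)); rep('wcap',W([(281,267)],.014)); rep('wsc',W([(229,29)],.012))
E
python3 m.py
```

```text
mt [ 0.4524 -0.3548  0.009 ] [(166, np.float64(-94.4)), (59, np.float64(176.8)), (167, np.float64(85.9)), (60, np.float64(-4.1))]
ct c [ 0.6262 -0.3174  0.005 ] [(0, np.float64(0.0))]
ct y [ 0.6266 -0.3167  0.009 ] [(64, np.float64(-100.9)), (64, np.float64(79.1))]
box top [ 0.4423 -0.1821  0.049 ] [(63, np.float64(-111.9)), (60, np.float64(155.8)), (61, np.float64(69.5)), (61, np.float64(-22.4))]
cap [ 0.6271 -0.125   0.014 ] [(0, np.float64(0.0))]
pen [0.4557 0.1737 0.006 ] [(81, np.float64(-174.8)), (81, np.float64(5.2))]
mk [0.4527 0.0022 0.006 ] [(131, np.float64(-27.5)), (131, np.float64(152.5))]
pt [0.633  0.0538 0.009 ] [(116, np.float64(-105.9)), (60, np.float64(168.4)), (117, np.float64(74.4)), (60, np.float64(-13.3))]
bt [0.4678 0.3431 0.009 ] [(101, np.float64(-92.9)), (98, np.float64(178.3)), (143, np.float64(43.6))]
[0.45225 0.3604  0.009  ]
nb [ 0.5647 -0.5043  0.009 ] [(95, np.float64(-98.3)), (69, np.float64(174.1)), (95, np.float64(83.2)), (71, np.float64(-5.6))]
wpt [0.6384 0.0596 0.009 ] [(57, np.float64(-14.2)), (118, np.float64(-104.1)), (60, np.float64(165.3)), (117, np.float64(74.7))]
wpen [0.4584 0.1775 0.006 ] [(83, np.float64(4.4)), (83, np.float64(-175.6))]
wmk [0.4534 0.0063 0.006 ] [(129, np.float64(-27.5)), (129, np.float64(152.5))]
wcap [ 0.6309 -0.1189  0.014 ] [(0, np.float64(0.0))]
wsc [0.5736 0.1814 0.012 ] [(0, np.float64(0.0))]
```

>>> send_rows(
  motion=[
    {"dp":[-0.037,0.001,-0.014],"rot":[0,0,0.18],"grip":0.045},
    {"dp":[-0.037,0.001,-0.014],"rot":[0,0,0.18],"grip":0.045},
    {"dp":[-0.037,0.001,-0.014],"rot":[0,0,0.18],"grip":0.045},
    {"dp":[-0.037,0.001,-0.014],"rot":[0,0,0.18],"grip":0.045},
    {"dp":[-0.037,0.001,-0.014],"rot":[0,0,0.18],"grip":0.045},
    {"dp":[-0.037,0.001,-0.014],"rot":[0,0,0.18],"grip":0.045},
    {"dp":[0,0,0],"rot":[0,0,0],"grip":0.045},
  ],
  grip_force=30,
)

```text
clock: 1.02
tcp_pos: [0.4437, 0.0055, 0.1422]
orientation: [-2.664, -1.663, 0.007]
contact_force: [0.7, 0.1, 1.2]
grip_width: 0.0451
```

```bash
python3 -c "
from h import *
snap('wrist','wrist1');snap('scene','scene1')
a=get_obs();print(a['tcp_pos'],proj('wrist1',[.4535,.0045,.006]))"
```

```text
[0.44773198 0.00592175 0.14365565] (np.float64(317.04804721625936), np.float64(202.87456129781663))
```

View pics/wrist1.png

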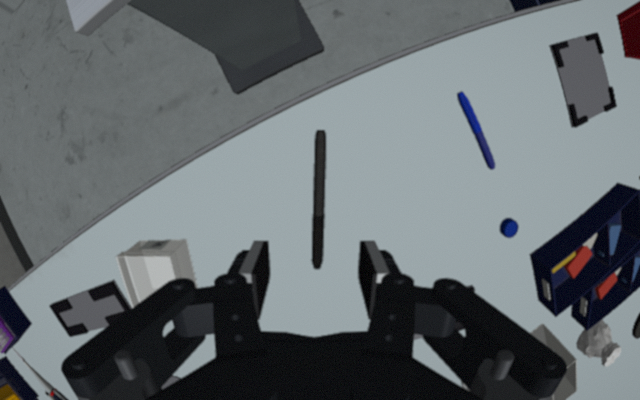

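The wrist view shows the marker between the fingers, ends at (321,131) and (318,267); the pen runs (462,94)–(491,166), the box tray corners are visible at upper right, and the small cap is at (509,228).

```bash
cat >> m.py <<'E'
print('--1'); W=lambda p,z,f='wrist1':np.array([w(f,q,z) for q in p])
rep('mk',W([(321,131),(318,267)],.006));rep('pen',W([(462,94),(491,166)],.006))
rep('bt',W([(551,44),(600,34),(615,109),(575,125)],.009));rep('sc',W([(509,228)],.008))
E
python3 m.py | sed -n '/--1/,$p'; python3 -c "
from h import *
from scipy.spatial.transform import Rotation as R
print(np.degrees(np.arctan2(*R.from_rotvec(get_obs()['orientation']).as_matrix()[1::-1,0])))"
```

```text
--1
mk [0.4546 0.0065 0.006 ] [(134, np.float64(-27.1)), (134, np.float64(152.9))]
pen [0.4571 0.1792 0.006 ] [(79, np.float64(3.3)), (79, np.float64(-176.7))]
bt [0.4566 0.3658 0.009 ] [(107, np.float64(85.4)), (99, np.float64(-7.9)), (94, np.float64(-95.8)), (97, np.float64(179.7))]
sc [0.5726 0.1833 0.008 ] [(0, np.float64(0.0))]
63.77105967725869
```

>>> send_rows(
  motion=[
    {"dp":[0.003,0,-0.04],"rot":[0,0,-0.01],"grip":0.045},
    {"dp":[0.003,0,-0.04],"rot":[0,0,0],"grip":0.045},
    {"dp":[0.001,0,-0.025],"rot":[0,0,0],"grip":0.045},
    {"dp":[0,0,-0.01],"rot":[0,0,0],"grip":0.045},
    {"dp":[0,0,0],"rot":[0,0,0],"grip":0.045},
  ],
)

```text
clock: 1.75
tcp_pos: [0.4651, 0.0068, 0.0285]
orientation: [2.676, 1.633, 0.019]
contact_force: [0.7, -0.2, -0.1]
grip_width: 0.0447
```

>>> send_rows(
  motion=[
    {"dp":[-0.01,0,-0.015],"rot":[0,0,0],"grip":0.045},
    {"dp":[0,0,-0.007],"rot":[0,0,0],"grip":0.045},
    {"dp":[0,0,0],"rot":[0,0,0],"grip":0.045},
  ],
)

```text
clock: 2.12
tcp_pos: [0.4592, 0.0071, 0.0088]
orientation: [2.675, 1.629, 0.029]
contact_force: [-0.2, -0.8, -0.2]
grip_width: 0.0451
```

>>> send_rows(
  motion=[
    {"dp":[-0.004,0,-0.004],"rot":[0,0,0],"grip":0.045},
    {"dp":[0,0,0],"rot":[0,0,0],"grip":0.03},
    {"dp":[0,0,0],"rot":[0,0,0],"grip":0.0},
    {"dp":[0,0,0],"rot":[0,0,0],"grip":0.0},
    {"dp":[0,0,0],"rot":[0,0,0],"grip":0.0},
    {"dp":[0,0,0],"rot":[0,0,0],"grip":0.0},
  ],
)

```text
clock: 2.88
tcp_pos: [0.4568, 0.0071, 0.0062]
orientation: [2.674, 1.628, 0.034]
contact_force: [0.2, 0.4, -0.7]
grip_width: 0.0079
```

>>> send_rows(
  motion=[
    {"dp":[0,0,0.04],"rot":[0,0,0],"grip":0.0},
    {"dp":[0,0,0.05],"rot":[0,0,0],"grip":0.0},
    {"dp":[0,0,0.03],"rot":[0,0,0],"grip":0.0},
    {"dp":[0,-0.05,0],"rot":[0,0,-0.15],"grip":0.0},
    {"dp":[0,-0.05,0],"rot":[0,0,-0.15],"grip":0.0},
    {"dp":[0,-0.05,0],"rot":[0,0,-0.15],"grip":0.0},
    {"dp":[0,-0.05,0],"rot":[0,0,-0.15],"grip":0.0},
    {"dp":[0,-0.05,0],"rot":[0,0,-0.15],"grip":0.0},
    {"dp":[0,-0.04,0],"rot":[0,0,-0.15],"grip":0.0},
    {"dp":[0,-0.02,0],"rot":[0,0,-0.15],"grip":0.0},
    {"dp":[0,0,0],"rot":[0,0,0],"grip":0.0},
  ],
)

```text
clock: 4.25
tcp_pos: [0.4549, -0.312, 0.1308]
orientation: [3.119, 0.023, 0.025]
contact_force: [0.4, 0.2, -0.3]
grip_width: 0.008
```

```bash
cat >> h.py <<'E'
from scipy.spatial.transform import Rotation as Ro
def st():
    o=get_obs(); M=Ro.from_rotvec(o['orientation']).as_matrix(); print(round(o['clock'],2),o['tcp_pos'].round(4),'yaw',round(np.degrees(np.arctan2(M[1,0],M[0,0])),1),'toolz',M[:,2].round(3),'w',round(o['grip_width'],4),o['contact_force'].round(1))
E
python3 -c "
from h import *
snap('wrist','wrist2');st()
print(proj('wrist2',[.4545,-.352,.009]))"
```

```text
4.3 [ 0.455  -0.3108  0.1307] yaw 1.0 toolz [ 0.016 -0.022 -1.   ] w 0.008 [-0.8 -0.4 -1. ]
(np.float64(311.1181926002408), np.float64(235.75265488279786))
```

View pics/wrist2.png

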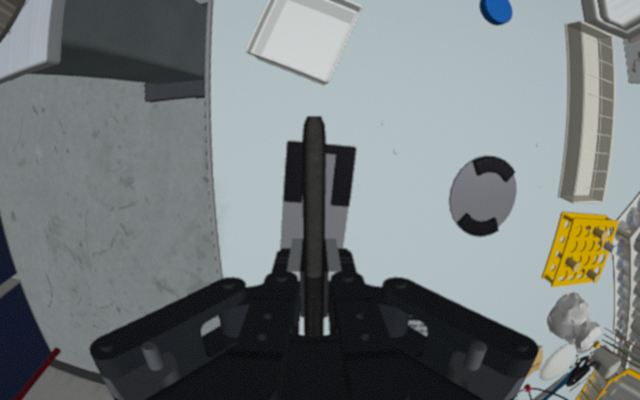

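The marker is held, far end at (315,117); the tray's +y end corners are at (288,142) and (355,148), the cap tray centre near (483,196), and the box top is visible above.

```bash
cat >> m.py <<'E'
print('--2'); W=lambda p,z,f='wrist2':np.array([w(f,q,z) for q in p])
rep('mt end',W([(288,142),(355,148)],.009)); rep('mk end',W([(315,117)],.13))
rep('ct',W([(483,196)],.005)); rep('ct y',W([(490,164),(477,228)],.009)); rep('boxtop',W([(266,-10),(361,8),(327,83),(249,50)],.049)); rep('boxfront',W([(327,83),(249,50)],.049))
rep('cap',W([(496,9)],.014))
E
python3 m.py | sed -n '/--2/,$p'
```

```text
--2
mt end [ 0.4626 -0.2686  0.009 ] [(58, np.float64(-4.3)), (58, np.float64(175.7))]
mk end [ 0.454  -0.2426  0.13  ] [(0, np.float64(0.0))]
ct [ 0.6271 -0.3129  0.005 ] [(0, np.float64(0.0))]
ct y [ 0.6258 -0.3126  0.009 ] [(67, np.float64(-93.4)), (67, np.float64(86.6))]
boxtop [ 0.4446 -0.1805  0.049 ] [(70, np.float64(-11.2)), (63, np.float64(-112.3)), (61, np.float64(156.0)), (48, np.float64(76.9))]
boxfront [ 0.4358 -0.207   0.049 ] [(61, np.float64(156.0)), (61, np.float64(-24.0))]
cap [ 0.6264 -0.1256  0.014 ] [(0, np.float64(0.0))]
```

>>> send_rows(
  motion=[
    {"dp":[0,-0.038,-0.03],"rot":[0.022,0.016,-0.09],"grip":0.0},
    {"dp":[0,0,-0.03],"rot":[0,0,0],"grip":0.0},
    {"dp":[0,0,-0.02],"rot":[0,0,0],"grip":0.0},
    {"dp":[0,0,0],"rot":[0,0,0],"grip":0.0},
    {"dp":[0,0,0],"rot":[0,0,0],"grip":0.0},
  ],
)

```text
clock: 4.92
tcp_pos: [0.4581, -0.3416, 0.0496]
orientation: [-3.136, 0.082, -0.002]
contact_force: [1.4, -0.7, 0.4]
grip_width: 0.0082
```

```bash
python3 -c "
from h import *
st()"
```

```text
4.92 [ 0.4581 -0.3416  0.0496] yaw -3.0 toolz [ 0.001  0.005 -1.   ] w 0.0082 [ 1.4 -0.7  0.4]
```

>>> send_rows(
  motion=[
    {"dp":[-0.002,-0.011,-0.015],"rot":[0,0,-0.02],"grip":0.0},
    {"dp":[0,0,-0.012],"rot":[0,0,0],"grip":0.0},
    {"dp":[0,0,-0.004],"rot":[0,0,0],"grip":0.0},
    {"dp":[0,0,0],"rot":[0,0,0],"grip":0.0},
  ],
)

```text
clock: 5.42
tcp_pos: [0.4569, -0.3534, 0.018]
orientation: [-3.136, 0.113, -0.005]
contact_force: [-0.0, -1.0, 0.3]
grip_width: 0.0078
```

>>> send_rows(
  motion=[
    {"dp":[-0.001,0,-0.005],"rot":[0,0,0],"grip":0.0},
    {"dp":[0,0,-0.002],"rot":[0,0,0],"grip":0.0},
    {"dp":[0,0,0],"rot":[0,0,0],"grip":0.0},
  ],
)

```text
clock: 5.8
tcp_pos: [0.4562, -0.3533, 0.0109]
orientation: [-3.136, 0.113, -0.006]
contact_force: [0.7, -0.3, 0.2]
grip_width: 0.0084
```

>>> send_rows(
  motion=[
    {"dp":[0,0,-0.002],"rot":[0,0,0],"grip":0.0},
    {"dp":[0,0,0],"rot":[0,0,0],"grip":0.03},
    {"dp":[0,0,0],"rot":[0,0,0],"grip":0.035},
    {"dp":[0,0,0],"rot":[0,0,0],"grip":0.035},
    {"dp":[0,0,0.03],"rot":[0,0,0],"grip":0.035},
    {"dp":[0,0,0.06],"rot":[0,0,0],"grip":0.085},
    {"dp":[0,0.055,0.04],"rot":[0,0,-0.1],"grip":0.085},
    {"dp":[0,0.055,0],"rot":[0,0,-0.1],"grip":0.085},
    {"dp":[-0.01,0.04,0],"rot":[0,0,-0.1],"grip":0.085},
    {"dp":[0,0,0],"rot":[0,0,0],"grip":0.085},
  ],
)

```text
clock: 7.05
tcp_pos: [0.4464, -0.2048, 0.1403]
orientation: [-3.08, 0.597, -0.014]
contact_force: [0.5, -0.1, -0.2]
grip_width: 0.0854
```

```bash
python3 -c "
from h import *
st();snap('wrist','wrist3');snap('scene','scene3')
a=cv2.imread('pics/wrist3.png');b=cv2.imread('pics/scene3.png')[180:300,300:460]
b=cv2.resize(b,(640,480),interpolation=2); cv2.imwrite('pics/v3.png',cv2.resize(np.vstack([a,b]),None,fx=.68,fy=.68,interpolation=3))"
```

```text
7.05 [ 0.4464 -0.2048  0.1403] yaw -21.9 toolz [ 0.01   0.003 -1.   ] w 0.0854 [ 0.5 -0.1 -0.2]
```

View pics/v3.png

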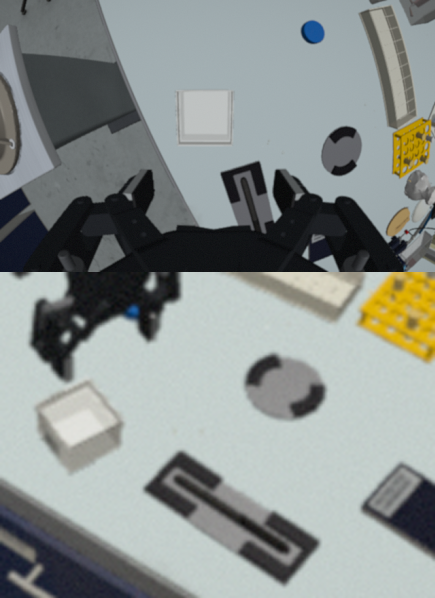

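The marker lies in its slot. In the wrist part, the box's top corners are at about (177,90), (232,90), (232,143), (178,143) and it is square to the jaws.

```bash
cat >> m.py <<'E'
print('--3'); W=lambda p,z,f='wrist3':np.array([w(f,(q[0]/.68,q[1]/.68),z) for q in p])
rep('boxtop',W([(177,90),(232,90),(232,143),(178,143)],.049))
rep('ct',W([(341,151)],.005)); rep('ct y',W([(345,130),(338,171)],.009)); rep('cap',W([(313,31)],.014))
E
python3 m.py | sed -n '/--3/,$p'
```

```text
--3
boxtop [ 0.4477 -0.175   0.049 ] [(61, np.float64(-22.3)), (61, np.float64(-111.0)), (63, np.float64(157.9)), (62, np.float64(67.1))]
ct [ 0.6261 -0.3108  0.005 ] [(0, np.float64(0.0))]
ct y [ 0.6253 -0.3093  0.009 ] [(69, np.float64(-111.9)), (69, np.float64(68.1))]
cap [ 0.628  -0.1211  0.014 ] [(0, np.float64(0.0))]
```

>>> send_rows(
  motion=[
    {"dp":[0.001,0.028,-0.02],"rot":[0,0,0],"grip":0.085},
    {"dp":[0,0,-0.02],"rot":[0,0,0],"grip":0.085},
    {"dp":[0,0,0],"rot":[0,0,0],"grip":0.085},
    {"dp":[0,0,0],"rot":[0,0,0],"grip":0.085},
  ],
)

```text
clock: 7.65
tcp_pos: [0.4499, -0.1859, 0.1004]
orientation: [-3.081, 0.611, -0.022]
contact_force: [0.3, 0.3, -0.1]
grip_width: 0.0851
```

```bash
python3 -c "
from h import *
st();snap('wrist','wrist4')"
```

```text
7.65 [ 0.4499 -0.1859  0.1004] yaw -22.4 toolz [ 0.014 -0.002 -1.   ] w 0.0851 [ 0.3  0.3 -0.1]
```

View pics/wrist4.png

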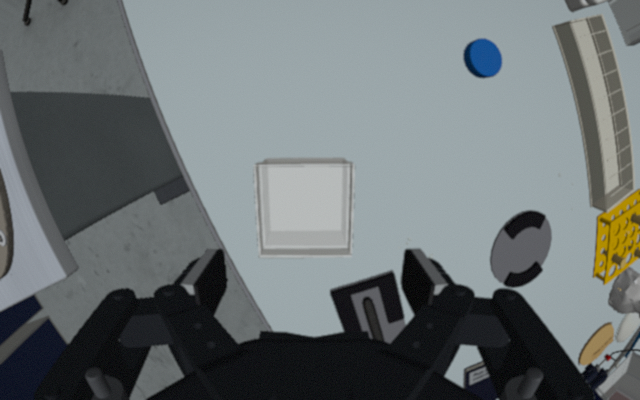

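The box's rim corners are at about (255,162), (354,160), (354,255), (257,256), slightly left of the jaw centre line (column 314).

```bash
cat >> m.py <<'E'
print('--4'); W=lambda p,z,f='wrist4':np.array([w(f,q,z) for q in p])
rep('boxtop',W([(255,162),(354,160),(354,255),(257,256)],.047)); rep('cap',W([(484,56)],.014))
rep('ct',W([(521,248)],.005)); rep('ct y',W([(534,220),(520,278)],.009))
E
python3 m.py | sed -n '/--4/,$p'
```

```text
--4
boxtop [ 0.4474 -0.1758  0.047 ] [(64, np.float64(-21.6)), (67, np.float64(-110.4)), (68, np.float64(157.9)), (66, np.float64(65.7))]
cap [ 0.6282 -0.1205  0.014 ] [(0, np.float64(0.0))]
ct [ 0.6269 -0.3094  0.005 ] [(0, np.float64(0.0))]
ct y [ 0.6323 -0.3128  0.009 ] [(64, np.float64(-113.1)), (64, np.float64(66.9))]
```

>>> send_rows(
  motion=[
    {"dp":[-0.003,0.011,-0.005],"rot":[0.0,0.014,0],"grip":0.085},
    {"dp":[0,0,0],"rot":[0,0,0],"grip":0.085},
    {"dp":[0,0,0],"rot":[0,0,0],"grip":0.085},
  ],
)

```text
clock: 8.07
tcp_pos: [0.4473, -0.1748, 0.0963]
orientation: [3.079, -0.612, 0.002]
contact_force: [0.5, -1.0, -1.1]
grip_width: 0.0852
```

>>> send_rows(
  motion=[
    {"dp":[0,0,-0.025],"rot":[0,0,0],"grip":0.085},
    {"dp":[-0.001,0,-0.025],"rot":[0,0,0],"grip":0.085},
    {"dp":[0,0,-0.01],"rot":[0,0,0],"grip":0.085},
    {"dp":[0,0,0],"rot":[0,0,0],"grip":0.085},
  ],
)

```text
clock: 8.57
tcp_pos: [0.448, -0.1751, 0.0362]
orientation: [3.079, -0.611, 0.008]
contact_force: [0.2, -0.8, -0.4]
grip_width: 0.0848
```

>>> send_rows(
  motion=[
    {"dp":[-0.001,0,-0.016],"rot":[0,0,0],"grip":0.085},
    {"dp":[0,0,0],"rot":[0,0,0],"grip":0.06},
    {"dp":[0,0,0],"rot":[0,0,0],"grip":0.05},
    {"dp":[0,0,0],"rot":[0,0,0],"grip":0.04},
    {"dp":[0,0,0],"rot":[0,0,0],"grip":0.04},
    {"dp":[0,0,0],"rot":[0,0,0],"grip":0.04},
  ],
)

```text
clock: 9.32
tcp_pos: [0.4487, -0.1757, 0.0213]
orientation: [3.079, -0.611, 0.014]
contact_force: [-0.2, -0.3, -0.9]
grip_width: 0.0652
```

>>> send_rows(
  motion=[
    {"dp":[0,0,0.04],"rot":[0,0,0],"grip":0.04},
    {"dp":[0,0,0.05],"rot":[0,0,0],"grip":0.04},
    {"dp":[0,0.05,0.02],"rot":[0,0,0.03],"grip":0.04},
    {"dp":[0.002,0.055,0],"rot":[0,0,0.03],"grip":0.04},
    {"dp":[0.002,0.055,0],"rot":[0,0,0.03],"grip":0.04},
    {"dp":[0,0.055,0],"rot":[0,0,0.03],"grip":0.04},
    {"dp":[0,0.055,0],"rot":[0,0,0.03],"grip":0.04},
    {"dp":[0,0.055,0],"rot":[0,0,0.03],"grip":0.04},
    {"dp":[0,0.055,0],"rot":[0,0,0.03],"grip":0.04},
    {"dp":[0,0.055,0],"rot":[0,0,0.03],"grip":0.04},
    {"dp":[0,0.045,0],"rot":[0,0,0.03],"grip":0.04},
    {"dp":[0,0.02,0],"rot":[0,0,0.03],"grip":0.04},
    {"dp":[0,0,0],"rot":[0,0,0],"grip":0.04},
    {"dp":[0,0,0],"rot":[0,0,0],"grip":0.04},
  ],
)

```text
clock: 11.08
tcp_pos: [0.4501, 0.3363, 0.1357]
orientation: [3.137, -0.14, 0.021]
contact_force: [-0.6, -0.2, -0.0]
grip_width: 0.0649
```

```bash
python3 -c "
from h import *
st();snap('wrist','wrist5')"
```

```text
11.07 [0.4501 0.3363 0.1357] yaw -5.1 toolz [ 0.013 -0.002 -1.   ] w 0.0649 [-0.6 -0.2 -0. ]
```

View pics/wrist5.png

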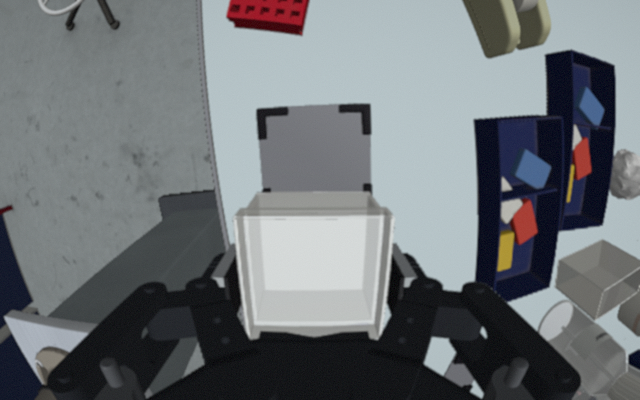

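The box is held upright. The tray's far corners are at (257,106) and (370,103), and the near ones are just covered by the box around row 188.

```bash
cat >> m.py <<'E'
print('--5'); W=lambda p,z,f='wrist5':np.array([w(f,q,z) for q in p])
P=W([(257,106),(370,103)],.009); rep('bt far',P)
d=(P[1]-P[0])[:2]; d/=np.linalg.norm(d); print('ctr',P.mean(0)[:2]-.05*np.array([-d[1],d[0]]))
E
python3 m.py | sed -n '/--5/,$p'
```

```text
--5
bt far [0.4585 0.4174 0.009 ] [(98, np.float64(-3.6)), (98, np.float64(176.4))]
ctr [0.45538744 0.36754697]
```

>>> send_rows(
  motion=[
    {"dp":[0.003,0.03,-0.03],"rot":[0,0.013,0.025],"grip":0.04},
    {"dp":[0,0,-0.03],"rot":[0,0,0],"grip":0.04},
    {"dp":[0,0,0],"rot":[0,0,0],"grip":0.04},
    {"dp":[0,0,0],"rot":[0,0,0],"grip":0.04},
  ],
)

```text
clock: 11.62
tcp_pos: [0.4567, 0.3601, 0.0765]
orientation: [3.136, -0.117, 0.005]
contact_force: [-0.1, -0.7, 0.3]
grip_width: 0.0648
```

>>> send_rows(
  motion=[
    {"dp":[-0.002,0.006,-0.025],"rot":[0,0,0],"grip":0.04},
    {"dp":[0,0,-0.015],"rot":[0,0,0],"grip":0.04},
    {"dp":[0,0,0],"rot":[0,0,0],"grip":0.04},
  ],
)

```text
clock: 12.0
tcp_pos: [0.4575, 0.3654, 0.0395]
orientation: [3.139, -0.122, 0.012]
contact_force: [-0.1, -0.8, 0.5]
grip_width: 0.0651
```

>>> send_rows(
  motion=[
    {"dp":[-0.002,0.001,-0.008],"rot":[0,0.008,0],"grip":0.04},
    {"dp":[0,0,-0.004],"rot":[0,0,0],"grip":0.04},
    {"dp":[0,0,0],"rot":[0,0,0],"grip":0.04},
  ],
)

```text
clock: 12.38
tcp_pos: [0.4566, 0.3667, 0.0286]
orientation: [-3.138, 0.124, -0.002]
contact_force: [-0.1, 0.3, -1.2]
grip_width: 0.065
```

>>> send_rows(
  motion=[
    {"dp":[0,0,-0.003],"rot":[0,0,0],"grip":0.04},
    {"dp":[0,0,-0.002],"rot":[0,0,0],"grip":0.04},
    {"dp":[0,0,0],"rot":[0,0,0],"grip":0.04},
    {"dp":[0,0,0],"rot":[0,0,0],"grip":0.085},
    {"dp":[0,0,0],"rot":[0,0,0],"grip":0.085},
    {"dp":[0,0,0],"rot":[0,0,0],"grip":0.085},
    {"dp":[0,0,0.03],"rot":[0,0,0],"grip":0.085},
    {"dp":[0,0,0.05],"rot":[0,0,0],"grip":0.085},
    {"dp":[0,0,0.04],"rot":[0,0,0],"grip":0.085},
    {"dp":[0,-0.05,0],"rot":[0,0,-0.18],"grip":0.045},
    {"dp":[0,-0.05,0],"rot":[0,0,-0.18],"grip":0.045},
    {"dp":[0,-0.05,0],"rot":[0,0,-0.18],"grip":0.045},
    {"dp":[0,-0.035,0],"rot":[0,0,-0.18],"grip":0.045},
    {"dp":[0,0,0],"rot":[0,0,-0.18],"grip":0.045},
    {"dp":[0,0,0],"rot":[0,0,-0.18],"grip":0.045},
    {"dp":[0,0,0],"rot":[0,0,-0.18],"grip":0.045},
    {"dp":[0,0,0],"rot":[0,0,-0.18],"grip":0.045},
    {"dp":[0,0,0],"rot":[0,0,0],"grip":0.045},
  ],
)

```text
clock: 14.62
tcp_pos: [0.4558, 0.1762, 0.1488]
orientation: [-2.229, 2.207, -0.01]
contact_force: [-0.3, -0.5, -0.4]
grip_width: 0.0449
```

```bash
python3 -c "
from h import *
st();snap('wrist','wrist6');snap('scene','scene6')
a=cv2.imread('pics/wrist6.png');b=cv2.imread('pics/scene6.png')[130:220,170:310]
b=cv2.resize(b,(640,411),interpolation=2); cv2.imwrite('pics/v6.png',cv2.resize(np.vstack([a,b]),None,fx=.73,fy=.73,interpolation=3))"
```

```text
14.62 [0.4558 0.1762 0.1488] yaw -89.4 toolz [ 0.008 -0.001 -1.   ] w 0.0449 [-0.3 -0.5 -0.4]
```

View pics/v6.png

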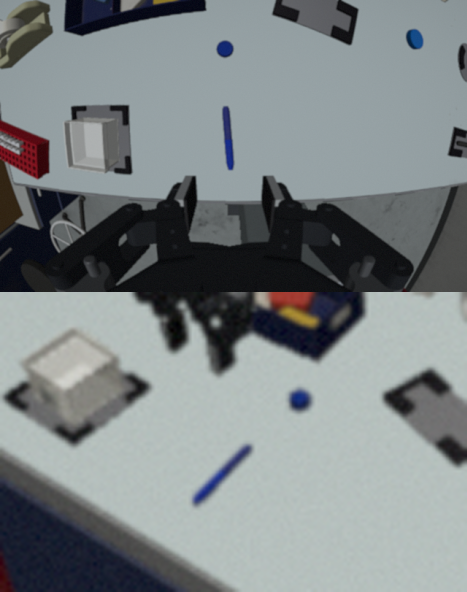

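The box stands inside its tray with all the corner rims around it. The pen runs (226,107)–(232,168) in the wrist part, and the small cap sits at (225,48).

```bash
cat >> m.py <<'E'
print('--6'); W=lambda p,z,f='wrist6':np.array([w(f,(q[0]/.73,q[1]/.73),z) for q in p])
rep('pen',W([(226,107),(232,168)],.006)); rep('sc',W([(225,48)],.008))
rep('boxbase near',W([(80,165)],.005));
E
python3 m.py | sed -n '/--6/,$p'
```

```text
--6
pen [0.4572 0.177  0.006 ] [(82, np.float64(-174.0)), (82, np.float64(6.0))]
sc [0.573  0.1832 0.008 ] [(0, np.float64(0.0))]
boxbase near [0.414  0.4133 0.005 ] [(0, np.float64(0.0))]
```

>>> send_rows(
  motion=[
    {"dp":[0,0.001,-0.04],"rot":[0,0,0.075],"grip":0.045},
    {"dp":[0,0,-0.04],"rot":[0,0,0],"grip":0.045},
    {"dp":[0,0,-0.03],"rot":[0,0,0],"grip":0.045},
    {"dp":[0,0,-0.01],"rot":[0,0,0],"grip":0.045},
    {"dp":[0,0,0],"rot":[0,0,0],"grip":0.045},
  ],
)

```text
clock: 15.35
tcp_pos: [0.4575, 0.1786, 0.0272]
orientation: [-2.326, 2.096, -0.01]
contact_force: [0.3, 0.6, 0.9]
grip_width: 0.0454
```

>>> send_rows(
  motion=[
    {"dp":[0,-0.001,-0.014],"rot":[0,0,0],"grip":0.045},
    {"dp":[0,0,-0.007],"rot":[0,0,0],"grip":0.045},
    {"dp":[0,0,0],"rot":[0,0,0],"grip":0.045},
    {"dp":[0,0,0],"rot":[0,0,0],"grip":0.045},
  ],
)

```text
clock: 15.85
tcp_pos: [0.4594, 0.1784, 0.0072]
orientation: [-2.324, 2.092, -0.012]
contact_force: [0.1, 0.3, 0.1]
grip_width: 0.0449
```

>>> send_rows(
  motion=[
    {"dp":[-0.002,-0.001,-0.004],"rot":[0,0,0],"grip":0.045},
    {"dp":[0,0,0],"rot":[0,0,0],"grip":0.03},
    {"dp":[0,0,0],"rot":[0,0,0],"grip":0.0},
    {"dp":[0,0,0],"rot":[0,0,0],"grip":0.0},
    {"dp":[0,0,0],"rot":[0,0,0],"grip":0.0},
    {"dp":[0,0,0],"rot":[0,0,0],"grip":0.0},
  ],
)

```text
clock: 16.6
tcp_pos: [0.4576, 0.1777, 0.0036]
orientation: [-2.324, 2.091, -0.013]
contact_force: [0.6, -0.0, -0.7]
grip_width: 0.0074
```

>>> send_rows(
  motion=[
    {"dp":[0,0,0.04],"rot":[0,0,0],"grip":0.0},
    {"dp":[0,0,0.05],"rot":[0,0,0],"grip":0.0},
    {"dp":[0.01,-0.02,0.03],"rot":[0,0,0.17],"grip":0.0},
    {"dp":[0.025,-0.03,0],"rot":[0,0,0.17],"grip":0.0},
    {"dp":[0.03,-0.03,0],"rot":[0,0,0.17],"grip":0.0},
    {"dp":[0.03,-0.03,0],"rot":[0,0,0.17],"grip":0.0},
    {"dp":[0.03,-0.01,0],"rot":[0,0,0.17],"grip":0.0},
    {"dp":[0.03,0,0],"rot":[0,0,0.17],"grip":0.0},
    {"dp":[0.01,0,0],"rot":[0,0,0.17],"grip":0.0},
    {"dp":[0,0,0],"rot":[0,0,0],"grip":0.0},
    {"dp":[0,0,0],"rot":[0,0,0],"grip":0.0},
  ],
)

```text
clock: 17.98
tcp_pos: [0.6251, 0.0525, 0.1268]
orientation: [-3.103, 0.374, 0.001]
contact_force: [0.1, -0.1, -0.2]
grip_width: 0.0076
```

```bash
python3 -c "
from h import *
st();snap('wrist','wrist7')"
```

```text
17.98 [0.6251 0.0525 0.1268] yaw -13.7 toolz [ 0.002  0.016 -1.   ] w 0.0076 [ 0.1 -0.1 -0.2]
```

View pics/wrist7.png

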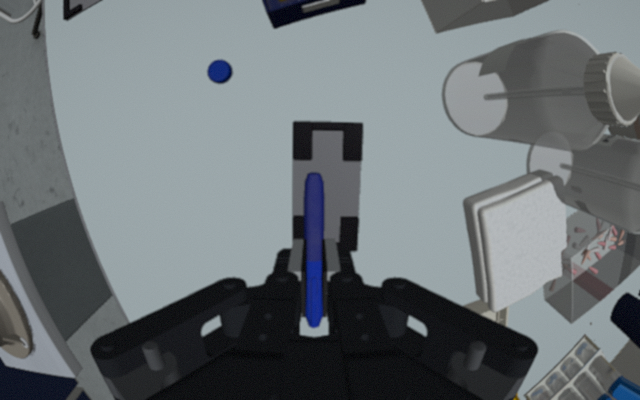

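The pen is held, ends at (315,173) and (315,325); the tray's far corners are at (293,122) and (363,122), with one near corner at (356,250).

```bash
cat >> m.py <<'E'
print('--7'); W=lambda p,z,f='wrist7':np.array([w(f,q,z) for q in p])
P=W([(293,122),(363,122),(356,250)],.009); rep('pt',P); print('ctr diag',(P[0]+P[2])/2)
d=(P[1]-P[0])[:2]; d/=np.linalg.norm(d); print('ctr',P[:2].mean(0)[:2]-.0585*np.array([-d[1],d[0]]))
rep('pen',W([(315,173),(315,325)],.13))
E
python3 m.py | sed -n '/--7/,$p'
```

```text
--7
pt [0.6516 0.0762 0.009 ] [(59, np.float64(-13.4)), (116, np.float64(-105.0)), (128, np.float64(102.3))]
ctr diag [0.63705 0.0599  0.009  ]
ctr [0.63854049 0.05878126]
pen [0.6252 0.0537 0.13  ] [(85, np.float64(-103.7)), (85, np.float64(76.3))]
```

>>> send_rows(
  motion=[
    {"dp":[0.012,0.006,-0.03],"rot":[-0.016,0,-0.02],"grip":0.0},
    {"dp":[0,0,-0.03],"rot":[0,0,0],"grip":0.0},
    {"dp":[0,0,-0.02],"rot":[0,0,0],"grip":0.0},
    {"dp":[0,0,0],"rot":[0,0,0],"grip":0.0},
    {"dp":[0,0,0],"rot":[0,0,0],"grip":0.0},
  ],
)

```text
clock: 18.65
tcp_pos: [0.6362, 0.0599, 0.0469]
orientation: [-3.114, 0.415, -0.006]
contact_force: [-0.0, 0.1, 0.1]
grip_width: 0.0073
```

>>> send_rows(
  motion=[
    {"dp":[0.002,-0.001,-0.02],"rot":[0,0,0],"grip":0.0},
    {"dp":[0,0,-0.01],"rot":[0,0,0],"grip":0.0},
    {"dp":[0,0,-0.004],"rot":[0,0,0],"grip":0.0},
    {"dp":[0,0,0],"rot":[0,0,0],"grip":0.0},
  ],
)

```text
clock: 19.15
tcp_pos: [0.6393, 0.0586, 0.0121]
orientation: [-3.113, 0.417, -0.01]
contact_force: [-0.4, -0.8, 0.3]
grip_width: 0.007
```

>>> send_rows(
  motion=[
    {"dp":[-0.001,0,-0.003],"rot":[0,0,0],"grip":0.0},
    {"dp":[0,0,-0.002],"rot":[0,0,0],"grip":0.0},
    {"dp":[0,0,0],"rot":[0,0,0],"grip":0.0},
    {"dp":[0,0,0],"rot":[0,0,0],"grip":0.03},
    {"dp":[0,0,0],"rot":[0,0,0],"grip":0.035},
    {"dp":[0,0,0],"rot":[0,0,0],"grip":0.035},
    {"dp":[0,0,0.03],"rot":[0,0,0],"grip":0.035},
    {"dp":[0,0,0.06],"rot":[0,0,0],"grip":0.06},
    {"dp":[0,-0.05,0.03],"rot":[0,0,0.02],"grip":0.06},
    {"dp":[0,-0.055,0],"rot":[0,0,0.02],"grip":0.06},
    {"dp":[0,-0.05,0],"rot":[0,0,0.02],"grip":0.06},
    {"dp":[0,-0.03,0],"rot":[0,0,0],"grip":0.06},
    {"dp":[0,0,0],"rot":[0,0,0],"grip":0.06},
    {"dp":[0,0,0],"rot":[0,0,0],"grip":0.06},
  ],
)

```text
clock: 20.9
tcp_pos: [0.6383, -0.1296, 0.133]
orientation: [-3.124, 0.314, -0.017]
contact_force: [0.5, 0.4, 0.1]
grip_width: 0.0597
```

```bash
python3 -c "
from h import *
st();snap('wrist','wrist8');print(proj('wrist8',[.629,-.12,.014]))"
```

```text
20.9 [ 0.6383 -0.1296  0.133 ] yaw -11.5 toolz [ 0.011  0.    -1.   ] w 0.0597 [0.5 0.4 0.1]
(np.float64(300.2909297201818), np.float64(189.67492417871193))
```

View pics/wrist8.png

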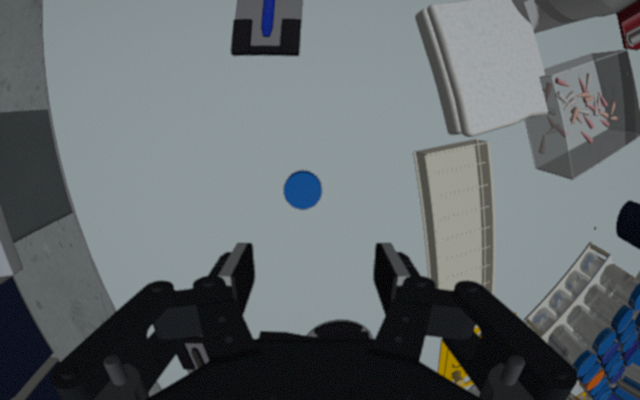

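The cap's top centre is at (303,188), within 3 px of my estimate; the pen's end is seen inside its tray at the top.

>>> send_rows(
  motion=[
    {"dp":[-0.007,0.011,-0.035],"rot":[0,0.011,0],"grip":0.06},
    {"dp":[0,0,-0.035],"rot":[0,0,0],"grip":0.06},
    {"dp":[0,0,-0.02],"rot":[0,0,0],"grip":0.06},
    {"dp":[0,0,0],"rot":[0,0,0],"grip":0.06},
    {"dp":[0,0,0],"rot":[0,0,0],"grip":0.06},
  ],
)

```text
clock: 21.58
tcp_pos: [0.6337, -0.111, 0.0426]
orientation: [-3.124, 0.3, -0.005]
contact_force: [0.9, 1.1, 0.4]
grip_width: 0.0601
```

>>> send_rows(
  motion=[
    {"dp":[-0.003,-0.007,-0.015],"rot":[0,0,0],"grip":0.06},
    {"dp":[0,0,-0.012],"rot":[0,0,0],"grip":0.06},
    {"dp":[0,0,-0.004],"rot":[0,0,0],"grip":0.06},
    {"dp":[0,0,0],"rot":[0,0,0],"grip":0.06},
  ],
)

```text
clock: 22.08
tcp_pos: [0.6317, -0.1194, 0.0115]
orientation: [-3.124, 0.302, -0.01]
contact_force: [0.2, -0.4, 0.2]
grip_width: 0.0598
```

>>> send_rows(
  motion=[
    {"dp":[0,0.001,-0.006],"rot":[0,0,0],"grip":0.06},
    {"dp":[0,0,0],"rot":[0,0,0],"grip":0.045},
    {"dp":[0,0,0],"rot":[0,0,0],"grip":0.02},
    {"dp":[0,0,0],"rot":[0,0,0],"grip":0.02},
    {"dp":[0,0,0],"rot":[0,0,0],"grip":0.02},
    {"dp":[0,0,0],"rot":[0,0,0],"grip":0.02},
  ],
)

```text
clock: 22.82
tcp_pos: [0.6325, -0.1181, 0.0061]
orientation: [-3.124, 0.301, -0.013]
contact_force: [-0.3, 1.0, -0.6]
grip_width: 0.0304
```

>>> send_rows(
  motion=[
    {"dp":[0,0,0.04],"rot":[0,0,0],"grip":0.02},
    {"dp":[0,0,0.05],"rot":[0,0,0],"grip":0.02},
    {"dp":[0,-0.03,0.02],"rot":[0,0,0],"grip":0.02},
    {"dp":[0,-0.045,0],"rot":[0,0,0],"grip":0.02},
    {"dp":[0,-0.045,0],"rot":[0,0,0],"grip":0.02},
    {"dp":[-0.003,-0.04,0],"rot":[0,0,0],"grip":0.02},
    {"dp":[0,0,0],"rot":[0,0,0],"grip":0.02},
    {"dp":[0,0,0],"rot":[0,0,0],"grip":0.02},
  ],
)

```text
clock: 23.82
tcp_pos: [0.6284, -0.2807, 0.1197]
orientation: [-3.124, 0.296, -0.013]
contact_force: [-0.2, 0.2, -0.3]
grip_width: 0.0307
```

```bash
python3 -c "
from h import *
st();snap('wrist','wrist9');print(proj('wrist9',[.628,-.311,.005]))"
```

```text
23.82 [ 0.6284 -0.2807  0.1197] yaw -10.8 toolz [ 0.008  0.002 -1.   ] w 0.0307 [-0.2  0.2 -0.3]
(np.float64(319.4169181919622), np.float64(231.78011950721208))
```

View pics/wrist9.png

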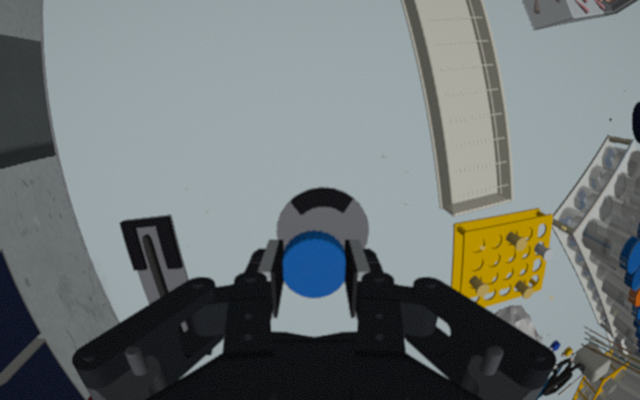

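The cap is held level at (315,264) and the tray is just ahead: top edge row 187, left and right edges at columns 277 and 369.

```bash
cat >> m.py <<'E'
print('--9'); W=lambda p,z,f='wrist9':np.array([w(f,q,z) for q in p])
P=W([(322,187)],.009)[0]; a=np.radians(79.2); print('ctr from top',P[:2]-.042*np.array([np.cos(a),np.sin(a)]))
rep('lr',W([(277,230),(369,230)],.003)); rep('cap',W([(315,264)],.128))
E
python3 m.py | sed -n '/--9/,$p'
```

```text
--9
ctr from top [ 0.62982998 -0.31175606]
lr [ 0.6316 -0.311   0.003 ] [(83, np.float64(-11.2)), (83, np.float64(168.8))]
cap [ 0.6282 -0.2807  0.128 ] [(0, np.float64(0.0))]
```

>>> send_rows(
  motion=[
    {"dp":[0,-0.031,-0.03],"rot":[0,0.01,0],"grip":0.02},
    {"dp":[0,0,-0.03],"rot":[0,0,0],"grip":0.02},
    {"dp":[0,0,-0.015],"rot":[0,0,0],"grip":0.02},
    {"dp":[0,0,0],"rot":[0,0,0],"grip":0.02},
    {"dp":[0,0,0],"rot":[0,0,0],"grip":0.02},
  ],
)

```text
clock: 24.5
tcp_pos: [0.6317, -0.3062, 0.0449]
orientation: [-3.125, 0.282, -0.002]
contact_force: [1.2, -0.0, -0.0]
grip_width: 0.0306
```

>>> send_rows(
  motion=[
    {"dp":[-0.002,-0.005,-0.015],"rot":[0,0,0],"grip":0.02},
    {"dp":[0,0,-0.01],"rot":[0,0,0],"grip":0.02},
    {"dp":[0,0,-0.004],"rot":[0,0,0],"grip":0.02},
    {"dp":[0,0,0],"rot":[0,0,0],"grip":0.02},
  ],
)

```text
clock: 25.0
tcp_pos: [0.6305, -0.3117, 0.0157]
orientation: [-3.126, 0.282, -0.006]
contact_force: [0.5, -0.0, 0.1]
grip_width: 0.0303
```

>>> send_rows(
  motion=[
    {"dp":[0,0,-0.004],"rot":[0,0,0],"grip":0.02},
    {"dp":[0,0,-0.002],"rot":[0,0,0],"grip":0.02},
    {"dp":[0,0,0],"rot":[0,0,0],"grip":0.02},
  ],
)

```text
clock: 25.38
tcp_pos: [0.6309, -0.3118, 0.0098]
orientation: [-3.126, 0.281, -0.007]
contact_force: [0.9, -0.1, -0.3]
grip_width: 0.0305
```

>>> send_rows(
  motion=[
    {"dp":[0,0,0],"rot":[0,0,0],"grip":0.05},
    {"dp":[0,0,0],"rot":[0,0,0],"grip":0.055},
    {"dp":[0,0,0],"rot":[0,0,0],"grip":0.055},
    {"dp":[0,0,0.03],"rot":[0,0,0],"grip":0.055},
    {"dp":[0,0,0.06],"rot":[0,0,0],"grip":0.055},
    {"dp":[0,0,0.06],"rot":[0,0,0],"grip":0.055},
    {"dp":[-0.01,-0.04,0.05],"rot":[0,0,0],"grip":0.055},
    {"dp":[-0.03,-0.04,0.03],"rot":[0,0,0],"grip":0.055},
    {"dp":[-0.02,-0.01,0],"rot":[0,0,0],"grip":0.055},
    {"dp":[0,0,0],"rot":[0,0,0],"grip":0.055},
    {"dp":[0,0,0],"rot":[0,0,0],"grip":0.055},
  ],
)

```text
clock: 26.75
tcp_pos: [0.5694, -0.3972, 0.243]
orientation: [-3.125, 0.274, -0.005]
contact_force: [0.5, 0.0, 0.3]
grip_width: 0.0548
```

```bash
python3 -c "
from h import *
st();snap('wrist','wrista');snap('scene','scenea')
a=cv2.imread('pics/wrista.png');b=cv2.imread('pics/scenea.png')[130:300,160:480]
b=cv2.resize(b,(800,425),interpolation=2); cv2.imwrite('pics/va.png',b);cv2.imwrite('pics/vb.png',cv2.resize(a[:280],(800,350),interpolation=2))"
```

```text
26.75 [ 0.5694 -0.3972  0.243 ] yaw -10.0 toolz [ 0.004  0.005 -1.   ] w 0.0548 [0.5 0.  0.3]
```

View pics/va.png

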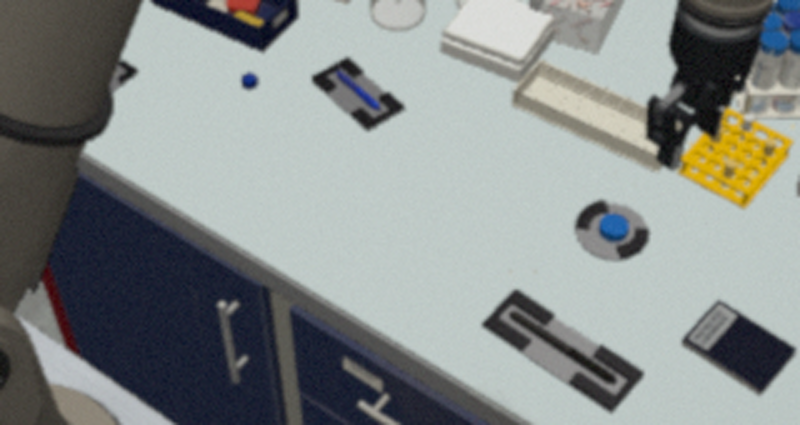

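View pics/vb.png

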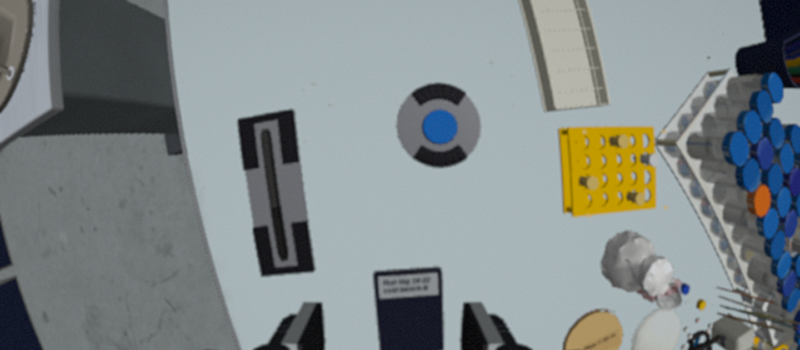

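The marker is parallel to and central in its slot, the pen lies in its slot, and the cap is top up and centred. The notebook and small cap are where they were. My last view is for the box: an enlarged crop with the outline it would have if exactly centred.

```bash
python3 -c "
from h import *
out=[]
for f,c,x0,y0,x1,y1,k in [('scene6',(.4522,.3604),165,125,225,175,10),('wrist6',(.4555,.367),60,120,200,260,3.5)]:
  i=cv2.resize(cv2.imread('pics/%s.png'%f)[y0:y1,x0:x1],None,fx=k,fy=k,interpolation=2)
  a=np.radians(-3);R=np.array([[np.cos(a),-np.sin(a)],[np.sin(a),np.cos(a)]])
  for h,z,col in [(.05,.009,(0,0,255)),(.033,.003,(0,200,0)),(.0325,.052,(255,0,0))]:
    p=[proj(f,[*(np.array(c)+R@np.array(s)*h),z]) for s in [(-1,-1),(1,-1),(1,1),(-1,1)]]
    cv2.polylines(i,[np.int32([((u-x0+.5)*k,(v-y0+.5)*k) for u,v in p])],True,col,1)
  out.append(cv2.resize(i,(int(i.shape[1]*.5/1) if 0 else i.shape[1],i.shape[0])))
a,b=out; b=cv2.resize(b,(400,400)); a=cv2.resize(a,(400,333)); a=cv2.copyMakeBorder(a,0,67,0,0,0); cv2.imwrite('pics/vc.png',np.hstack([a,b]))"
```

```text
(no output)
```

View pics/vc.png

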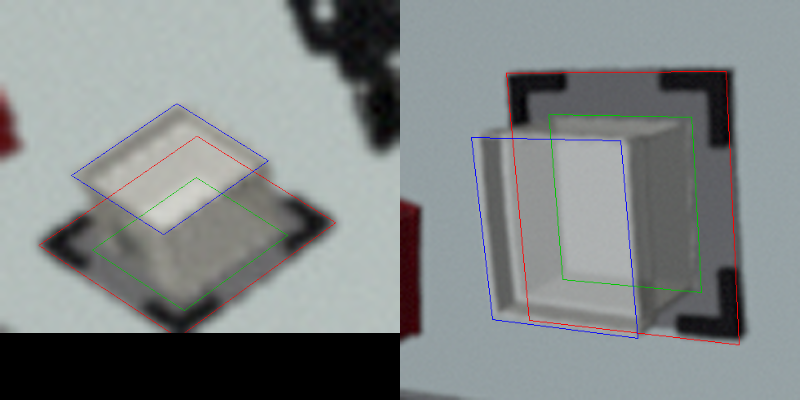

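The box outlines for an exactly centred box match the picture within a few mm in both views, so it is seated. The arm is clear at z = 0.24 m, so I'll hand in.

```bash
python3 -c "
from bench import hand_in
print(hand_in())"
```

```text
the job is handed in; nothing more can be done
None
```

I put the marker, sample box, pen and larger cap into their trays one after the other and handed the job in at about 27 s of robot time; the hand-in gives no verdict.

**Last checks:**
- **Marker:** in the last wrist picture it is parallel to its slot and within about 2 mm of its centre.
- **Cap:** top side up and centred in the round recess.
- **Pen:** lying in its slot; I judged this from the scene picture only, with no close view after release.
- **Sample box:** upright, and within a few mm of the outline of a centred box. That check used pictures taken just after I released it, because the arm hides its tray in the final one.
- **Notebook and small cap:** they look unmoved.
- **Arm:** clear of everything, with about 1 N or less of contact force in the final readings.

**What disagreed:** positions from the scene and wrist cameras differed by about 5 mm, so I relied on the close wrist views. The gripper closed to 30 mm on the cap, which is listed as 34 mm across. On the marker it closed to 8 mm instead of the listed 10 mm. Both grips held.

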